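# Right a toppled reagent jar onto the balance and zero it

### The arm

A 7-joint arm with a two-finger parallel gripper is mounted at the origin on a cart in front of the work surface, level with it; the furniture and walls round the work are solid. World frame = base frame: x ahead of the robot, y to its left, z up, the work surface at z = 0. Lengths are in m, angles in rad, forces in N, time in s.
With the tool pointing down it reaches from about 0.4 to 0.875 m from the base axis. Payload 6.5 kg.
Tool frame: the origin (TCP) lies at the very end of the fingers, on their centre line; the grasp point (between the pads) lies 19 mm behind it (bot.grip_point_offset is the distance from the TCP to the grasp point, in m); x points along the fingers, y is the direction in which the jaws open and shut, and the axes are right-handed (so a half turn about x gives the same grasp; the last joint's range is limited). The gripper opens to 88 mm and grips with 3 to 60 N. Pads are 18 mm wide; open, the fingers measure 123 mm over their backs; the gripper's body (75 mm by 187 mm) begins 45 mm behind the grasp point.
Start: joints at [1.044, 0.536, -0.004, 1.538, 0.003, 1.067, -0.071], TCP at [0.289, -0.582, 0.239] pointing down, gripper open.
Joint ranges: [-2.7, 2.7], [-0.37, 2.16], [-1.27, 1.26], [0.24, 2.4], [-1.31, 4.45], [0.19, 1.91], [-2.76, 2.76]. Speed limits (rad/s): [2.39, 2.39, 3.14, 3.14, 3.14, 3.14, 3.14].

### API

Orientations are given as a rotation vector (axis times angle).
In Python, from station import bot gives the robot as it stands.
- The arm moves only by the tool move_arm, never from a script. Its argument "motion" is a list of rows, each an object of numbers: "tx", "ty", "tz": the shift along the tool's x, y, z in m; "twist": the turn about the tool's x in degrees; "fingers": the opening in per cent of the stroke, from 0 (shut) to 100 (fully open). In form: [{"tx": .., "ty": .., "tz": .., "twist": .., "fingers": ..}, ...]. A call has 1 to 20 rows; each row is the pose to reach, as a shift and turn from the pose commanded when the call began, along the tool's axes at that moment; what a row does not reach only later rows make up. A row lasts 1/12 s, in which the tool goes at most 41.7 mm and 7.16 degrees, less where a joint would pass 70% of its speed; a pose out of reach is approached as far as the arm can. A call with a gripper value outside its range is refused whole. The fingers move at their own pace and stop on an object; the grip force is fixed at half the most. Time passes only in rows, so rows that repeat a pose let the fingers close. It gives the time, the measured TCP pose, the force and the opening at its end, in the units of the state.
- bot.get_state(): the state, without advancing time (a new reading comes with each control period).
- bot.get_image(name): name is "scene" or "top"; returns a dict with "img" (384x512x3 uint8, red, green, blue), "intrinsics" (3x3 intrinsics, pixels), "cam_to_world" (4x4, takes a point from camera to world coordinates). Camera axes: x right, y down, z forward; pixel columns grow to the right and rows downward; lengths in m; the calibration is good to about 2 mm. A picture is of the moment at which its call begins. There is no depth.
- bot.close_job(): hands the job in, once; it reports no verdict.
The state is a dict: "time_s": time; "joint_pos": joint angles; "dq": joint speeds; "joint_efforts": joint torques, N m; "position": TCP position; "ee_rot": TCP orientation; "ft_force": force on the tool from outside, world axes, zero at the start; "ft_torque": the same for the moment, N m; "width": opening from 0.0 (shut) to 1.0 (fully open).
Only numpy, scipy, OpenCV 4.12 (cv2) and the standard library are available. Lean on these libraries where they do the work, as an engineer would, in place of code of your own. Each camera call takes 0.05 s, during which the arm holds its last target. There are 200 camera calls.

### The job

The square white plastic jar has been knocked over. Pick it up gently, squeezing it with less than 30 N, stand it upright in the middle of the pan of the left-hand one of the three balances and let go of it; then press the right-hand one of that balance's two keys fully down to zero it with the jar on it. Do not press the left-hand key, set the jar down softly rather than letting it drop, and leave the other things on the bench where they stand.

Things in the scene. Friction and masses are not known exactly. Their poses are not given: they have to be found in the camera images.
- jar: open white plastic reagent jar of square section with rounded corners, 66 x 67 mm across the flats and 105 mm tall, with a round neck at its top; about 0.2 kg, thin walled: a grip of 10 to 20 N is plenty and more than 30 N on a wall damages it. It lies on one flat side at the start. Origin: centre of its bottom face; z runs from the bottom to the mouth, x and y are square to the flats
- balance_a: cream electronic balance, 238 x 180 mm, body 62 mm high, the left-hand one of three balances on the bench; does not move when touched. Origin on the bench under it; x points from its front (with display and keys) to its back, y to its left as seen from the front, z up. The body reaches from x = -131 to +107 mm and y = -90 to +90 mm
- pan_middle (a point): centre of the top face of its round weighing pan (126 mm in diameter, top 76 mm above the bench, 14 mm above the body)
- right_key_top (a point): centre of the top of its right-hand key (17 mm square, on the sloping front panel 94 mm before and 62 mm to the right of the balance's origin, 49 mm above the bench). The key is pressed square to the panel, which leans 23 degrees: the way of pressing is (0.395, 0, -0.919) in the balance's frame. The other key is 26 mm to its left, centre to centre
- left_key_top (a point): centre of the top of its left-hand key, like the other; not to be pressed
- balance_a_key_zero (a joint): right-hand key: 0 is up, 0.0012 m is fully down; a spring of about 6 N at the full stroke brings it back
- balance_a_key_power (a joint): left-hand key: 0 is up, 0.0012 m is fully down
- powder_bottle: bystander: open round clear bottle of white powder, 77 mm in diameter, 128 mm tall, standing at the far side of the bench. Origin: centre of its bottom
- beaker: bystander: empty glass beaker, 66 mm in diameter, 74 mm tall, standing at the far side of the bench. Origin: centre of its bottom
- dish: bystander: clear watch glass, 70 mm in diameter, 10 mm high, lying left of the balance. Origin: centre of its underside
Things that resemble listed ones, but are neither listed nor needed, are in the scene too. What is shaped like the jar but pink or yellow is not meant.

How it is judged:
By the outcome, as a careful person would: the job done as asked, in the order asked, and still so for the second after the job is handed in, with the robot touching nothing.
It also fails if it takes over 51 s, if anything falls off the work surface, if the arm or the gripper's body presses on something with over 40 N, if the wrist force passes 120 N, or if a joint passes its speed limit or range.

## Working session

There is one attempt and no reset: what is moved stays moved. The work goes in short steps, Python scripts to look and compute and a tool call to move; the robot and the scene stay as the last step left them, time stands still between calls to the robot, and variables do not carry over. Pictures are saved under pics/ and viewed, about 8 in all and at most 12, crops included, and the job is handed in when it is done.

Besides the shell and the picture viewer there is one more tool, called after ">>>" as name(argument=value, ...) on one line, values as JSON. move_arm: Moves the arm, as the interface text tells. Its arguments: {"type":"object","properties":{"motion":{"type":"array","items":{"type":"object","properties":{"tx":{"type":"number"},"ty":{"type":"number"},"tz":{"type":"number"},"twist":{"type":"number"},"fingers":{"type":"number"}}}}},"required":["motion"]}

```bash
mkdir -p pics; cat > h.py <<'E'
import numpy as np, cv2
from station import bot
def shot(n,f):
    r=bot.get_image(n); cv2.imwrite(f'pics/{f}.png',r['img'][:,:,::-1]); np.savez(f'pics/{f}.npz',**r); return r
def ray(r,p,z):
    K=np.array(r['intrinsics']);T=np.array(r['cam_to_world'])
    d=T[:3,:3]@np.linalg.solve(K,[p[0],p[1],1.]);o=T[:3,3]
    return o+d*(z-o[2])/d[2]
def proj(r,P):
    K=np.array(r['intrinsics']);T=np.array(r['cam_to_world'])
    c=T[:3,:3].T@(np.array(P)-T[:3,3]);u=K@c;return u[:2]/u[2]
E
python3 - <<'E'
from h import *
for n in('scene','top'):
    r=shot(n,n+'0'); print(n,np.round(r['cam_to_world'],3).tolist(),np.round(r['intrinsics'],1).tolist())
a=[cv2.imread(f'pics/{n}0.png') for n in('scene','top')]
s=bot.get_state();print({k:np.round(v,3) for k,v in s.items()})
E
```

```text
scene [[0.546, -0.47, 0.694, -0.794], [-0.838, -0.322, 0.441, -0.958], [0.017, -0.822, -0.569, 1.101], [0.0, 0.0, 0.0, 1.0]] [[473.0, 0.0, 241.2], [0.0, 473.0, 192.9], [0.0, 0.0, 1.0]]
top [[0.02, -0.975, 0.22, 0.124], [-1.0, -0.019, 0.009, -0.187], [-0.005, -0.22, -0.975, 1.476], [0.0, 0.0, 0.0, 1.0]] [[417.0, 0.0, 255.3], [0.0, 417.0, 188.0], [0.0, 0.0, 1.0]]
{'time_s': np.float64(0.1), 'joint_pos': array([ 1.044,  0.537, -0.004,  1.539,  0.003,  1.067, -0.071]), 'dq': array([-0.   , -0.002,  0.002, -0.003,  0.   , -0.003,  0.   ]), 'joint_efforts': array([ 3.0000e-03, -5.7208e+01,  9.9400e-01, -2.5224e+01, -5.6000e-02,
        1.3000e-02,  0.0000e+00]), 'position': array([ 0.289, -0.582,  0.238]), 'ee_rot': array([ 1.965,  0.463, -1.966]), 'ft_force': array([ 0.979, -0.593, -0.131]), 'ft_torque': array([-0.001, -0.028, -0.002]), 'width': np.float64(1.002)}
```

View pics/top0.png

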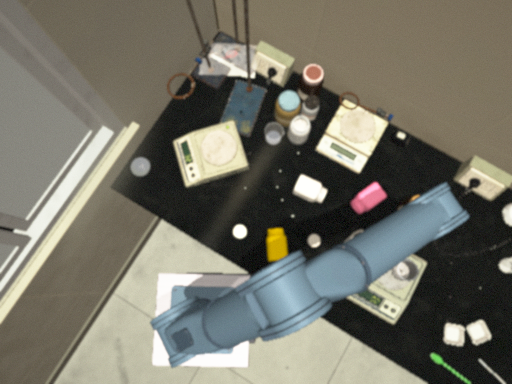

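View pics/scene0.png

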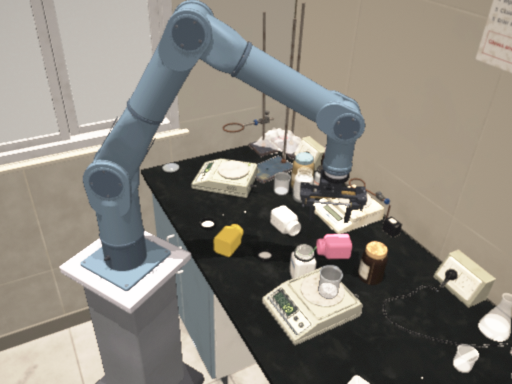

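The top view shows the white jar lying at about (310,188), its mouth towards (326,193). The left balance is at (211,153) with its pan at about (221,148) and its front panel on the left at about (185,160). The beaker is at (274,132), the dish at (140,167), the bottles near (299,130) and the pink jar at (368,198).

```bash
python3 - <<'E'
from h import *
r=dict(np.load('pics/top0.npz')); im=r['img'].copy()
c=im[108:212,165:335][:,:,::-1]; 
cv2.imwrite('pics/topcrop.png',cv2.resize(c,None,fx=4.5,fy=4.5,interpolation=cv2.INTER_CUBIC))
g=im.min(2)
def blob(th,seed):
    m=(g>th).astype(np.uint8); n,l,s,cc=cv2.connectedComponentsWithStats(m); k=l[seed[1],seed[0]]
    cs,_=cv2.findContours((l==k).astype(np.uint8),0,1); print(s[k],cc[k]); return cs[0]
for th,seed,z in((90,(310,188),.06),(80,(215,160),.06)):
    ct=blob(th,seed); b=cv2.boxPoints(cv2.minAreaRect(ct)); w=np.array([ray(r,p,z) for p in b])
    print(np.round(b,1).tolist(),np.round(w,3).tolist(),'c',w.mean(0).round(3),'sides',np.linalg.norm(np.diff(w,axis=0),axis=1).round(3))
s=dict(np.load('pics/scene0.npz'))
cv2.imwrite('pics/scenecrop.png',cv2.resize(s['img'][145:265,180:380,::-1],None,fx=4,fy=4,interpolation=cv2.INTER_CUBIC))
E
```

```text
[293 174  35  29 674] [309.54302671 188.80712166]
[[290.6000061035156, 191.8000030517578], [300.6000061035156, 171.8000030517578], [329.79998779296875, 186.39999389648438], [319.79998779296875, 206.39999389648438]] [[0.433, -0.297, 0.06], [0.505, -0.332, 0.06], [0.454, -0.434, 0.06], [0.383, -0.398, 0.06]] c [ 0.444 -0.365  0.06 ] sides [0.081 0.113 0.08 ]
[ 173  114   80   73 3566] [212.43241727 150.79472799]
[[168.1999969482422, 133.3000030517578], [247.8000030517578, 108.4000015258789], [264.79998779296875, 162.8000030517578], [185.1999969482422, 187.6999969482422]] [[0.639, 0.143, 0.06], [0.74, -0.141, 0.06], [0.535, -0.206, 0.06], [0.44, 0.07, 0.06]] c [ 0.589 -0.034  0.06 ] sides [0.301 0.215 0.292]
```

View pics/topcrop.png

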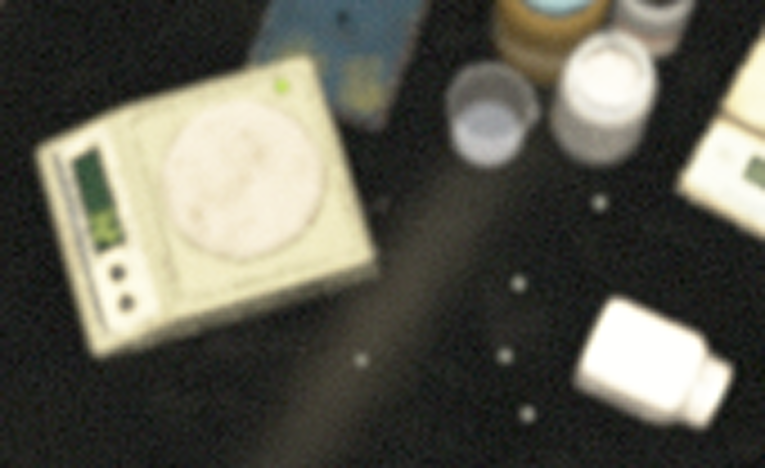

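View pics/scenecrop.png

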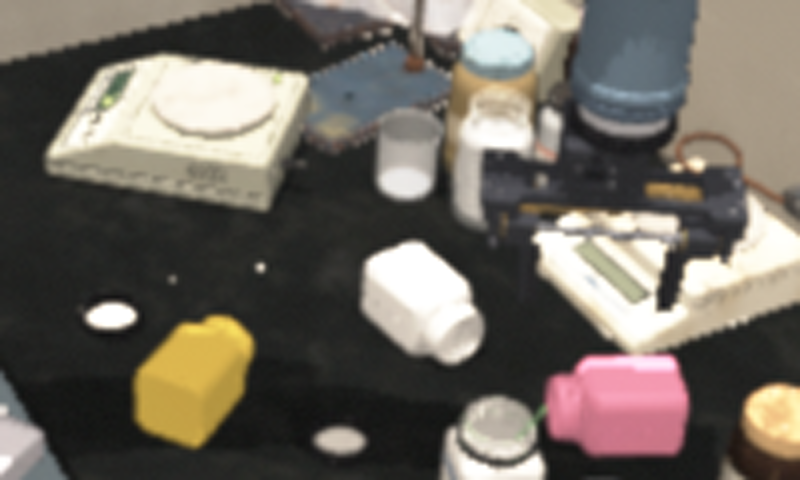

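The crops show the jar's far top edge from (622,297) to (705,345) and its neck on the right. The balance keys are the dark dots at (117,272) and (126,301), the lower one being the right-hand key. The pan centre is at about (243,180) and the back corners at (315,60) and (375,262).

```bash
python3 - <<'E'
from h import *
from scipy.optimize import least_squares
from scipy.spatial.transform import Rotation as R
r=dict(np.load('pics/top0.npz'))
px=lambda a,b:(165+(a+.5)/4.5-.5,108+(b+.5)/4.5-.5)
obs=[((315,60),(.107,.09,.062)),((375,262),(.107,-.09,.062)),((126,301),(-.094,-.062,.049)),((117,272),(-.094,-.036,.049))]
W=np.array([ray(r,px(*p),q[2])[:2] for p,q in obs]);L=np.array([q for _,q in obs])
f=lambda v:(W-v[:2]-np.c_[np.cos(v[2])*L[:,0]-np.sin(v[2])*L[:,1],np.sin(v[2])*L[:,0]+np.cos(v[2])*L[:,1]]).ravel()
v=least_squares(f,[.58,-.03,-1.3]).x;print('bal',v.round(4),np.degrees(v[2]).round(1),'res',f(v).round(3))
# pan by mask: hue
pan=ray(r,px(243,180),.076);print('pan',pan.round(4),'in bal',(R.from_euler('z',-v[2]).as_matrix()[:2,:2]@(pan[:2]-v[:2])).round(4))
print('rkey',W[2].round(4))
for n,p,z in(('farTopBot',(622,297),.062),('farTopSh',(705,345),.062),('nearBot',(578,378),.01),('nearTopBot',(580,368),.06),('nearSh',(660,422),.0),('neckfar',(730,370),.05),('necknear',(705,428),.03)): print(n,ray(r,px(*p),z)[:2].round(4))
g=r['img'].min(2);
s=bot.get_state();print(R.from_rotvec(s['ee_rot']).as_matrix().round(3))
E
```

```text
bal [ 0.576  -0.0207 -1.2703] -72.8 res [-0.004  0.001  0.001  0.003  0.002 -0.002  0.001 -0.002]
pan [ 0.5834 -0.0425  0.076 ] in bal [0.023  0.0007]
rkey [0.491  0.0484]
farTopBot [ 0.4981 -0.3398]
farTopSh [ 0.461  -0.4038]
nearBot [ 0.4443 -0.31  ]
nearTopBot [ 0.4413 -0.3073]
nearSh [ 0.4117 -0.3764]
neckfar [ 0.4442 -0.4248]
necknear [ 0.4018 -0.4077]
[[-0.001  0.445 -0.896]
 [ 0.001 -0.896 -0.445]
 [-1.    -0.002  0.   ]]
```

>>> move_arm(motion=[{"tx": 0.0, "ty": -0.111, "tz": -0.221, "twist": -35, "fingers": 100}, {"tx": 0.0, "ty": -0.111, "tz": -0.221, "twist": -35, "fingers": 100}, {"tx": 0.0, "ty": -0.111, "tz": -0.221, "twist": -35, "fingers": 100}, {"tx": 0.0, "ty": -0.111, "tz": -0.221, "twist": -35, "fingers": 100}, {"tx": 0.0, "ty": -0.111, "tz": -0.221, "twist": -35, "fingers": 100}, {"tx": 0.03, "ty": -0.111, "tz": -0.221, "twist": -35, "fingers": 100}, {"tx": 0.06, "ty": -0.111, "tz": -0.221, "twist": -35, "fingers": 100}, {"tx": 0.1, "ty": -0.111, "tz": -0.221, "twist": -35, "fingers": 100}, {"tx": 0.135, "ty": -0.111, "tz": -0.221, "twist": -35, "fingers": 100}, {"tx": 0.145, "ty": -0.111, "tz": -0.221, "twist": -35, "fingers": 100}, {"tx": 0.145, "ty": -0.111, "tz": -0.221, "twist": -35, "fingers": 100}, {"tx": 0.145, "ty": -0.111, "tz": -0.221, "twist": -35, "fingers": 100}])

```text
time_s: 1.1
position: [0.4379, -0.3849, 0.0945]
ee_rot: [1.567, 0.93, -1.567]
ft_force: [0.4, -1.1, 0.6]
width: 0.998
```

```bash
python3 - <<'E'
from h import *
from scipy.spatial.transform import Rotation as R
a=shot('scene','s1');t=shot('top','t1')
A=cv2.resize(a['img'][150:260,240:360,::-1],None,fx=3.6,fy=4,interpolation=cv2.INTER_CUBIC)
B=cv2.resize(t['img'][140:250,255:345,::-1],None,fx=3.6,fy=4,interpolation=cv2.INTER_CUBIC)
cv2.imwrite('pics/v1.png',np.hstack([A,B]))
s=bot.get_state();print(s['time_s'],s['position'],s['width'],s['ft_force']);print(R.from_rotvec(s['ee_rot']).as_matrix().round(3))
E
```

```text
1.2 [ 0.43886687 -0.38578392  0.09594983] 0.9987264968931937 [-0.3195773   0.03962511  0.50403299]
[[ 0.003  0.878 -0.479]
 [-0.002 -0.479 -0.878]
 [-1.     0.004  0.001]]
```

View pics/v1.png

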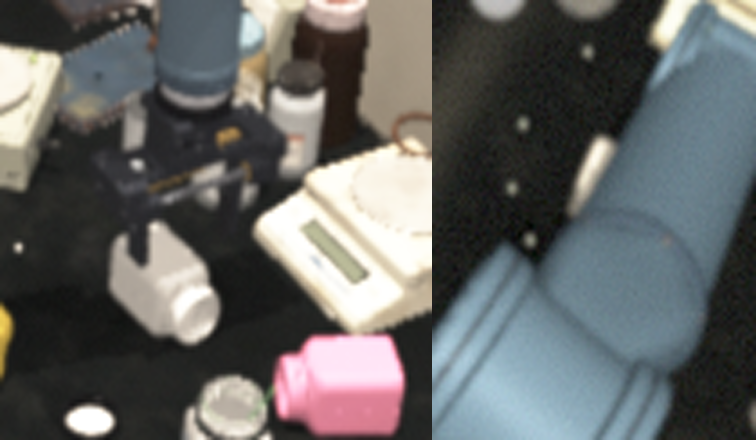

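The scene view shows the gripper above the jar with its fingers either side, and the near fingertip at crop (138,262). I'll check the estimated jar pose in the scene view before lowering.

```bash
python3 - <<'E'
from h import *
a=dict(np.load('pics/s1.npz')); s0=dict(np.load('pics/scene0.npz'))
u=np.array([-.479,-.878,0]);w=np.array([.878,-.479,0]);b=np.array([.470,-.325,0])
im=s0['img'][:,:,::-1].copy(); im=cv2.resize(im[180:260,250:330],None,fx=7,fy=7,interpolation=cv2.INTER_CUBIC)
im2=cv2.resize(a['img'][160:250,250:330,::-1],None,fx=7,fy=6.2,interpolation=cv2.INTER_CUBIC)
def dot(P,c): 
    p=proj(s0,P); q=((p-[250,180]+.5)*7).astype(int); cv2.circle(im,tuple(map(int,q)),3,c,-1)
for s in(0,.075):
  for k in(-.033,.033):
    for z in(0,.066): dot(b+s*u+k*w+[0,0,z],(0,0,255) if z else (255,0,0))
dot(b+.105*u+[0,0,.033],(0,255,0))
cv2.imwrite('pics/v2.png',im)
E
```

```text
(no output)
```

View pics/v2.png

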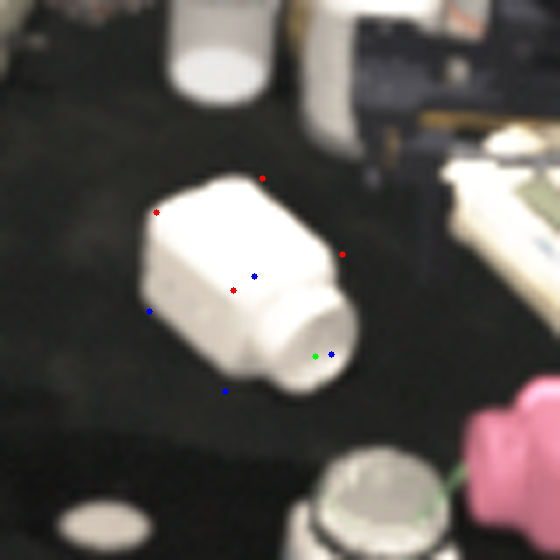

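The projected corners match the jar to within about 5 mm, with the jar about 3 mm further from the camera than estimated. That is good enough to lower and close gently.

>>> move_arm(motion=[{"tx": 0.03, "ty": 0.001, "tz": -0.002, "twist": 0, "fingers": 100}, {"tx": 0.06, "ty": 0.001, "tz": -0.002, "twist": 0, "fingers": 100}, {"tx": 0.078, "ty": 0.001, "tz": -0.002, "twist": 0, "fingers": 100}, {"tx": 0.078, "ty": 0.001, "tz": -0.002, "twist": 0, "fingers": 85}, {"tx": 0.078, "ty": 0.001, "tz": -0.002, "twist": 0, "fingers": 80}, {"tx": 0.078, "ty": 0.001, "tz": -0.002, "twist": 0, "fingers": 78}, {"tx": 0.078, "ty": 0.001, "tz": -0.002, "twist": 0, "fingers": 77}, {"tx": 0.078, "ty": 0.001, "tz": -0.002, "twist": 0, "fingers": 76}, {"tx": 0.078, "ty": 0.001, "tz": -0.002, "twist": 0, "fingers": 76}])

```text
time_s: 1.95
position: [0.4404, -0.3841, 0.0171]
ee_rot: [1.567, 0.927, -1.565]
ft_force: [1.6, -0.4, 0.5]
width: 0.764
```

>>> move_arm(motion=[{"tx": 0, "ty": 0, "tz": 0, "twist": 0, "fingers": 75}, {"tx": 0, "ty": 0, "tz": 0, "twist": 0, "fingers": 75}])

```text
time_s: 2.12
position: [0.4405, -0.3841, 0.0169]
ee_rot: [1.567, 0.927, -1.565]
ft_force: [0.2, 0.1, 7.0]
width: 0.75
```

>>> move_arm(motion=[{"tx": 0, "ty": 0, "tz": 0, "twist": 0, "fingers": 74}, {"tx": 0, "ty": 0, "tz": 0, "twist": 0, "fingers": 74}])

```text
time_s: 2.28
position: [0.4404, -0.3841, 0.0169]
ee_rot: [1.567, 0.928, -1.565]
ft_force: [0.3, -0.4, 7.0]
width: 0.741
```

>>> move_arm(motion=[{"tx": 0, "ty": 0, "tz": 0, "twist": 0, "fingers": 73}, {"tx": 0, "ty": 0, "tz": 0, "twist": 0, "fingers": 73}])

```text
time_s: 2.45
position: [0.4403, -0.384, 0.0169]
ee_rot: [1.567, 0.928, -1.566]
ft_force: [0.3, 0.1, 7.0]
width: 0.736
```

```bash
python3 - <<'E'
from h import *
a=shot('scene','s3')
cv2.imwrite('pics/v3.png',cv2.resize(a['img'][160:260,240:360,::-1],None,fx=5,fy=5,interpolation=cv2.INTER_CUBIC))
s=bot.get_state();print(s['ft_force'].round(2),s['ft_torque'].round(3),s['width'],s['position'])
E
```

```text
[-0.26 -0.5   7.68] [-0.082 -0.002  0.017] 0.7388330910967436 [ 0.4402809  -0.38398534  0.01685972]
```

View pics/v3.png

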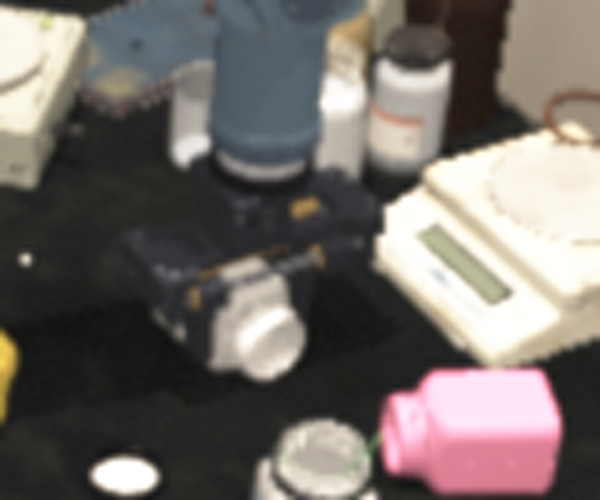

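The picture shows the fingers closed on both flats of the jar, with the mouth at crop (272,340) and nothing else touched. Next I tip the jar up on its bottom edge along an arc.

>>> move_arm(motion=[{"tx": -0.006, "ty": 0, "tz": -0.003, "twist": 0, "fingers": 73}, {"tx": -0.0116, "ty": 0, "tz": -0.0073, "twist": 0, "fingers": 73}, {"tx": -0.017, "ty": 0, "tz": -0.0115, "twist": 0, "fingers": 73}, {"tx": -0.0217, "ty": 0, "tz": -0.0165, "twist": 0, "fingers": 73}, {"tx": -0.0217, "ty": 0, "tz": -0.0165, "twist": 0, "fingers": 73}])

```text
time_s: 2.92
position: [0.4488, -0.3674, 0.0385]
ee_rot: [1.566, 0.931, -1.564]
ft_force: [1.0, 0.7, -1.7]
width: 0.737
```

```bash
python3 - <<'E'
from h import *
a=shot('scene','s4')
cv2.imwrite('pics/v4.png',cv2.resize(a['img'][150:250,240:360,::-1],None,fx=5,fy=5,interpolation=cv2.INTER_CUBIC))
s=bot.get_state();print(s['ft_force'].round(2),s['ft_torque'].round(3),s['width'],s['position'])
E
```

```text
[-0.12 -0.36 -2.32] [-0.061 -0.021 -0.017] 0.7379091206770111 [ 0.44822356 -0.36790992  0.03800547]
```

View pics/v4.png

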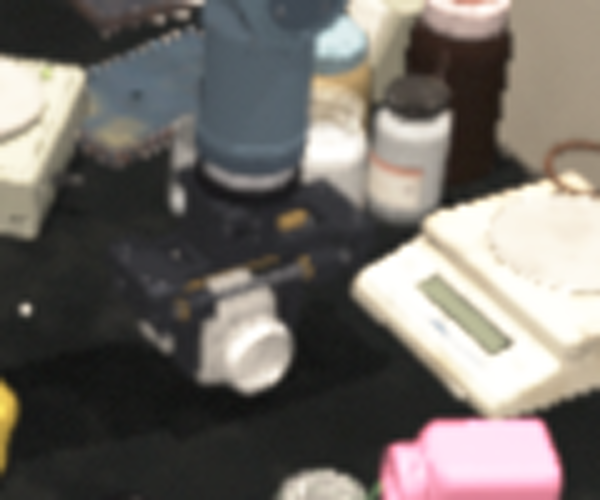

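The jar has lifted level (Fz is about −2 N, its whole weight), so it did not pivot. Its mouth is at crop (258,355) and still faces sideways. I'll loosen slightly so it swings bottom-down.

>>> move_arm(motion=[{"tx": 0.006, "ty": 0, "tz": 0, "twist": 0, "fingers": 73.5}, {"tx": 0.006, "ty": 0, "tz": 0, "twist": 0, "fingers": 74}, {"tx": 0.006, "ty": 0, "tz": 0, "twist": 0, "fingers": 74}])

```text
time_s: 3.22
position: [0.4465, -0.3686, 0.0305]
ee_rot: [1.566, 0.932, -1.568]
ft_force: [-0.1, -0.0, -2.6]
width: 0.742
```

```bash
cat > st.py <<'E'
from h import *
import sys
a=shot('scene',sys.argv[1])
s=bot.get_state();print(s['time_s'],s['ft_force'].round(2),s['ft_torque'].round(3),s['width'].round(4),s['position'].round(4))
g=a['img'].astype(int)
# white-jar mask near gripper
p=proj(a,s['position']+[0,0,.019]).round().astype(int);print('grip px',p)
x0,y0=p[0]-45,p[1]-45
m=(g.min(2)>105)[y0:y0+90,x0:x0+90].astype(np.uint8)
n,l,st,c=cv2.connectedComponentsWithStats(m)
for k in range(1,n):
    if st[k][4]>80: print(st[k]+[x0,y0,0,0,0],(c[k]+[x0,y0]).round(1))
E
python3 st.py s5
```

```text
Traceback (most recent call last):
  File "st.py", line 4, in <module>
    s=bot.get_state();print(s['time_s'],s['ft_force'].round(2),s['ft_torque'].round(3),s['width'].round(4),s['position'].round(4))
                                                                                       ^^^^^^^^^^^^^^^^
AttributeError: 'float' object has no attribute 'round'
```

>>> move_arm(motion=[{"tx": 0.0, "ty": 0, "tz": 0, "twist": 0, "fingers": 74.5}, {"tx": 0.0, "ty": 0, "tz": 0, "twist": 0, "fingers": 74.5}])

```text
time_s: 3.43
position: [0.4473, -0.3688, 0.0313]
ee_rot: [1.567, 0.93, -1.567]
ft_force: [-0.2, 0.3, -1.5]
width: 0.748
```

```bash
sed -i "s/s\['width'\].round(4)/s['width']/" st.py; python3 st.py s6
```

```text
3.4833 [ 0.46  0.08 -1.72] [-0.045  0.019  0.059] 0.7438062904400414 [ 0.4473 -0.3689  0.0314]
grip px [287 218]
[242 173  13  24 193] [246.  182.2]
[300 173  32  56 956] [319.2 194.4]
[280 206  18  24 330] [288.2 218.3]
[316 234  16  24 285] [324.8 245.5]
[291 244  25  19 349] [302.9 254. ]
[258 251  14   8  85] [264.7 254.7]
```

>>> move_arm(motion=[{"tx": 0.0, "ty": 0, "tz": 0, "twist": 0, "fingers": 75}, {"tx": 0.0, "ty": 0, "tz": 0, "twist": 0, "fingers": 75}])

```text
time_s: 3.65
position: [0.4474, -0.3688, 0.0315]
ee_rot: [1.567, 0.93, -1.567]
ft_force: [0.2, -0.8, -1.2]
width: 0.753
```

```bash
python3 st.py s7|head -5
```

```text
3.7 [ 0.31 -0.35 -1.42] [ 0.025  0.02  -0.007] 0.749212469753293 [ 0.4474 -0.3688  0.0315]
grip px [287 218]
[242 173  13  24 196] [246.  182.3]
[300 173  32  56 958] [319.2 194.4]
[280 206  18  23 315] [288.  218.1]
```

>>> move_arm(motion=[{"tx": -0.0035, "ty": 0, "tz": -0.0035, "fingers": 75}, {"tx": -0.007, "ty": 0, "tz": -0.007, "fingers": 75}, {"tx": -0.011, "ty": 0, "tz": -0.0122, "fingers": 75}, {"tx": -0.015, "ty": 0, "tz": -0.0178, "fingers": 75}, {"tx": -0.0185, "ty": 0, "tz": -0.0238, "fingers": 75}, {"tx": -0.0211, "ty": 0, "tz": -0.03, "fingers": 75}, {"tx": -0.0235, "ty": 0, "tz": -0.0364, "fingers": 75}, {"tx": -0.0252, "ty": 0, "tz": -0.043, "fingers": 75}, {"tx": -0.0252, "ty": 0, "tz": -0.043, "fingers": 75}])

```text
schema error: expected keys tx, ty, tz, twist, fingers
```

```bash
python3 st.py s8|head -1;  python3 - <<'E'
from h import *
a=dict(np.load('pics/s8.npz'))
cv2.imwrite('pics/v8.png',cv2.resize(a['img'][140:260,230:350,::-1],None,fx=5,fy=5,interpolation=cv2.INTER_CUBIC))
E
```

```text
3.75 [-0.33 -0.11 -0.28] [-0.005  0.006  0.031] 0.7488895867529156 [ 0.4474 -0.3688  0.0315]
```

View pics/v8.png

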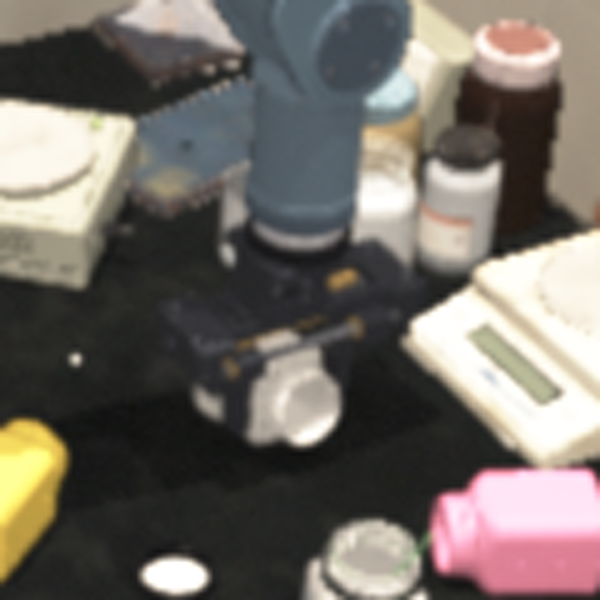

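```bash
python3 - <<'E'
from h import *
a=dict(np.load('pics/s8.npz'))
u=np.array([-.479,-.878,0]);z=np.array([0,0,1.])
G=np.array([.4474,-.3688,.0505])
for s in(66,70,74):
  for th in (0,8,13,20):
    t=np.radians(th);A=np.cos(t)*u+np.sin(t)*z;B=-np.sin(t)*u+np.cos(t)*z
    for h in (36,):
      P=G+((105-s)*A+(33-h)*B)/1000; print(s,th,h,proj(a,P).round(1), 'flat:',proj(a,np.r_[P[:2],.033]).round(1) if th==0 else '')
print('orig',proj(a,np.array([.470,-.325,.033])+.105*u),'obs then 295.4,228.6; now 290.6,221')
E
```

```text
66 0 36 [292.6 224.5] flat: [292.3 227.7]
66 8 36 [292.7 223.3] flat: 
66 13 36 [292.7 222.5] flat: 
66 20 36 [292.7 221.3] flat: 
70 0 36 [292.  223.9] flat: [291.7 227. ]
70 8 36 [292.1 222.8] flat: 
70 13 36 [292.1 222.1] flat: 
70 20 36 [292.1 221. ] flat: 
74 0 36 [291.4 223.3] flat: [291.1 226.4]
74 8 36 [291.5 222.3] flat: 
74 13 36 [291.5 221.7] flat: 
74 20 36 [291.5 220.8] flat: 
orig [294.59614507 230.37450206] obs then 295.4,228.6; now 290.6,221
```

The picture shows the jar still between the pads with its mouth at (290.6,221), which fits a tilt of about 13° with its bottom edge on the bench. That move was refused because the rows lacked "twist", so I'm sending the corrected arc.

>>> move_arm(motion=[{"tx": -0.003, "ty": 0, "tz": -0.003, "twist": 0, "fingers": 74.8}, {"tx": -0.006, "ty": 0, "tz": -0.006, "twist": 0, "fingers": 74.8}, {"tx": -0.0105, "ty": 0, "tz": -0.0115, "twist": 0, "fingers": 74.8}, {"tx": -0.015, "ty": 0, "tz": -0.017, "twist": 0, "fingers": 74.8}, {"tx": -0.019, "ty": 0, "tz": -0.023, "twist": 0, "fingers": 74.8}, {"tx": -0.022, "ty": 0, "tz": -0.0295, "twist": 0, "fingers": 74.8}, {"tx": -0.0245, "ty": 0, "tz": -0.036, "twist": 0, "fingers": 74.8}, {"tx": -0.0265, "ty": 0, "tz": -0.043, "twist": 0, "fingers": 74.8}, {"tx": -0.0265, "ty": 0, "tz": -0.043, "twist": 0, "fingers": 74.8}])

```text
time_s: 4.5
position: [0.4697, -0.329, 0.0586]
ee_rot: [1.566, 0.931, -1.563]
ft_force: [1.0, 0.5, 1.4]
width: 0.745
```

```bash
python3 st.py s9
```

```text
4.55 [ 0.32 -1.16  0.46] [-0.097 -0.142 -0.065] 0.7478658995166653 [ 0.4691 -0.33    0.0583]
grip px [281 205]
[236 161  32  36 633] [246.  176.2]
[ 295  160   31   63 1019] [312.4 185.8]
[264 197  27  24 357] [278.6 208.6]
[316 235  10  15 108] [321.2 243.7]
```

>>> move_arm(motion=[{"tx": -0.002, "ty": 0, "tz": -0.007, "twist": 0, "fingers": 74.8}, {"tx": -0.003, "ty": 0, "tz": -0.014, "twist": 0, "fingers": 74.8}, {"tx": -0.0035, "ty": 0, "tz": -0.021, "twist": 0, "fingers": 74.8}, {"tx": -0.0035, "ty": 0, "tz": -0.028, "twist": 0, "fingers": 74.8}, {"tx": -0.0025, "ty": 0, "tz": -0.035, "twist": 0, "fingers": 74.8}, {"tx": -0.001, "ty": 0, "tz": -0.042, "twist": 0, "fingers": 74.8}, {"tx": -0.001, "ty": 0, "tz": -0.042, "twist": 0, "fingers": 74.8}])

```text
time_s: 5.13
position: [0.4889, -0.2917, 0.0585]
ee_rot: [1.566, 0.933, -1.565]
ft_force: [0.4, 0.5, 1.3]
width: 0.749
```

```bash
python3 st.py s10;  python3 - <<'E'
from h import *
a=dict(np.load('pics/s10.npz'));b=dict(np.load('pics/s9.npz'))
cv2.imwrite('pics/v10.png',np.hstack([cv2.resize(x['img'][150:250,240:320,::-1],None,fx=5,fy=5.5,interpolation=cv2.INTER_CUBIC) for x in (b,a)]))
E
```

```text
5.1833 [-0.25  1.59  0.73] [0.306 0.029 0.014] 0.7457344333607768 [ 0.4886 -0.2926  0.0587]
grip px [275 199]
[294 154  26  48 942] [306.6 176.1]
[230 160  33  37 803] [241.9 176.2]
[262 185  23  36 518] [274.3 204.5]
[311 200   9  17 102] [315.9 207.5]
[230 225  12  19 142] [234.1 232. ]
```

View pics/v10.png

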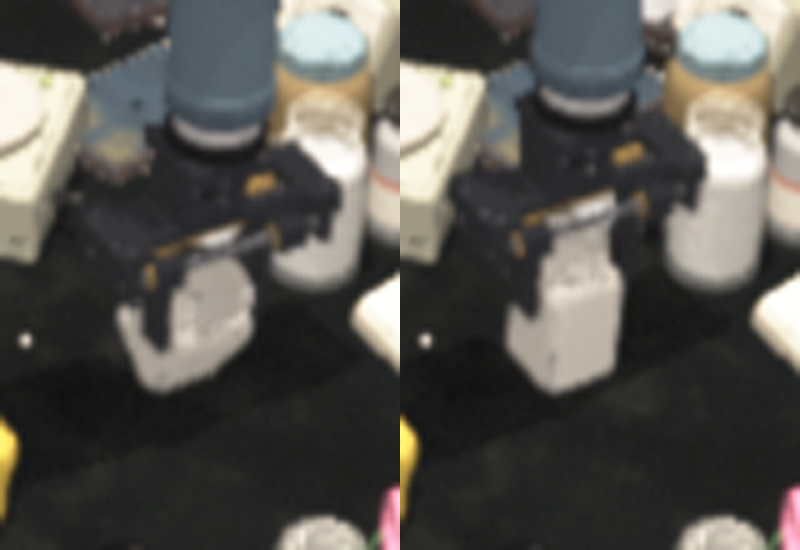

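The pictures show the jar rotating as planned: about half up on the left, and nearly upright and standing on its bottom on the right. I'll finish the arc, release, and regrip.

>>> move_arm(motion=[{"tx": 0.002, "ty": 0, "tz": -0.007, "twist": 0, "fingers": 74.8}, {"tx": 0.0045, "ty": 0, "tz": -0.014, "twist": 0, "fingers": 74.8}, {"tx": 0.006, "ty": 0, "tz": -0.017, "twist": 0, "fingers": 74.8}, {"tx": 0.006, "ty": 0, "tz": -0.017, "twist": 0, "fingers": 74.8}])

```text
time_s: 5.52
position: [0.4965, -0.2785, 0.0527]
ee_rot: [1.566, 0.931, -1.566]
ft_force: [-0.4, -0.7, -2.1]
width: 0.748
```

```bash
python3 st.py s11|head -2
```

```text
5.5667 [-0.5   0.54 -2.4 ] [-0.014 -0.093 -0.047] 0.7485371949860893 [ 0.4963 -0.2787  0.0527]
grip px [272 199]
```

>>> move_arm(motion=[{"tx": 0.0015, "ty": 0, "tz": 0, "twist": 0, "fingers": 74.8}, {"tx": 0.003, "ty": 0, "tz": 0, "twist": 0, "fingers": 74.8}, {"tx": 0.003, "ty": 0, "tz": 0, "twist": 0, "fingers": 74.8}])

```text
time_s: 5.82
position: [0.4957, -0.2799, 0.0498]
ee_rot: [1.567, 0.929, -1.568]
ft_force: [-1.8, -0.9, 1.1]
width: 0.747
```

```bash
python3 st.py s12|head -2
```

```text
5.8667 [-1.73 -1.32  1.91] [-0.252  0.333  0.007] 0.7461286164304606 [ 0.4958 -0.2798  0.0498]
grip px [272 199]
```

>>> move_arm(motion=[{"tx": 0.0, "ty": 0, "tz": 0, "twist": 0, "fingers": 76}, {"tx": 0, "ty": 0, "tz": 0, "twist": 0, "fingers": 78}, {"tx": 0, "ty": 0, "tz": 0, "twist": 0, "fingers": 85}, {"tx": 0, "ty": 0, "tz": 0, "twist": 0, "fingers": 88}, {"tx": 0, "ty": 0, "tz": 0, "twist": 0, "fingers": 88}])

```text
time_s: 6.28
position: [0.4963, -0.279, 0.0499]
ee_rot: [1.567, 0.93, -1.566]
ft_force: [0.0, -0.7, -1.1]
width: 0.88
```

```bash
python3 st.py s13|head -2; python3 - <<'E'
from h import *
a=dict(np.load('pics/s13.npz'))
u=np.array([-.479,-.878,0]);w=np.array([.878,-.479,0])
c=np.array([.4958,-.2798,0])+.003*u   # predicted jar axis
im=cv2.resize(a['img'][165:245,240:310,::-1],None,fx=7,fy=7,interpolation=cv2.INTER_CUBIC)
for i in(-.033,.033):
  for k in(-.033,.033):
    for z in(0,.08):
      q=((proj(a,c+i*u+k*w+[0,0,z])-[240,165]+.5)*7).astype(int);cv2.circle(im,tuple(map(int,q)),3,(0,0,255) if z else (255,0,0),-1);print(i,k,z,q)
cv2.imwrite('pics/v13.png',im)
E
```

```text
6.3333 [-0.66  0.88 -0.03] [-0.013 -0.014 -0.008] 0.8791421064100947 [ 0.4963 -0.279   0.0499]
grip px [272 199]
-0.033 -0.033 0 [144 333]
-0.033 -0.033 0.08 [150 214]
-0.033 0.033 0 [246 300]
-0.033 0.033 0.08 [254 183]
0.033 -0.033 0 [206 398]
0.033 -0.033 0.08 [213 278]
0.033 0.033 0 [309 364]
0.033 0.033 0.08 [319 245]
```

View pics/v13.png

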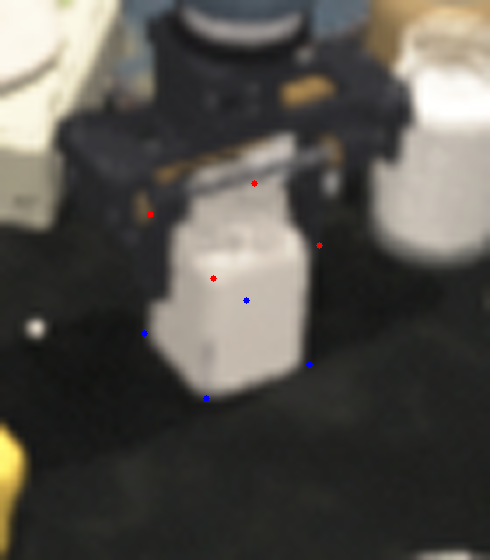

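The jar stands upright and free. Its bottom corners at (150,333), (207,393) and (303,365) match the predicted pose to 2–3 mm. Now I regrip gently and lift.

>>> move_arm(motion=[{"tx": 0, "ty": 0, "tz": 0.003, "twist": 0, "fingers": 85}, {"tx": 0, "ty": 0, "tz": 0.003, "twist": 0, "fingers": 79}, {"tx": 0, "ty": 0, "tz": 0.003, "twist": 0, "fingers": 76}, {"tx": 0, "ty": 0, "tz": 0.003, "twist": 0, "fingers": 74}, {"tx": 0, "ty": 0, "tz": 0.003, "twist": 0, "fingers": 74}, {"tx": -0.005, "ty": 0, "tz": 0.003, "twist": 0, "fingers": 74}, {"tx": -0.015, "ty": 0, "tz": 0.003, "twist": 0, "fingers": 74}, {"tx": -0.03, "ty": 0, "tz": 0.003, "twist": 0, "fingers": 74}, {"tx": -0.03, "ty": 0, "tz": 0.003, "twist": 0, "fingers": 74}, {"tx": -0.03, "ty": 0, "tz": 0.003, "twist": 0, "fingers": 74}])

```text
time_s: 7.17
position: [0.4955, -0.2821, 0.081]
ee_rot: [1.567, 0.928, -1.565]
ft_force: [-0.2, 0.3, -2.0]
width: 0.744
```

```bash
python3 st.py s14
```

```text
7.2167 [ 0.48 -0.21 -0.59] [-0.042 -0.005  0.006] 0.7412574695052478 [ 0.4948 -0.2818  0.0802]
grip px [273 193]
[ 286  148   32   54 1105] [304.7 172.2]
[228 160  33  37 808] [239.9 176.2]
[262 179  27  36 564] [274.9 197.5]
[228 224  14  14 148] [233.6 230.8]
```

>>> move_arm(motion=[{"tx": -0.02, "ty": 0, "tz": 0, "twist": 0, "fingers": 74}, {"tx": -0.045, "ty": 0, "tz": -0.005, "twist": 0, "fingers": 74}, {"tx": -0.07, "ty": -0.002, "tz": -0.015, "twist": 0, "fingers": 74}, {"tx": -0.08, "ty": -0.005, "tz": -0.035, "twist": 0, "fingers": 74}, {"tx": -0.08, "ty": -0.009, "tz": -0.06, "twist": 0, "fingers": 74}, {"tx": -0.08, "ty": -0.013, "tz": -0.085, "twist": 0, "fingers": 74}, {"tx": -0.08, "ty": -0.016, "tz": -0.11, "twist": 0, "fingers": 74}, {"tx": -0.08, "ty": -0.02, "tz": -0.135, "twist": 0, "fingers": 74}, {"tx": -0.08, "ty": -0.024, "tz": -0.16, "twist": 0, "fingers": 74}, {"tx": -0.08, "ty": -0.027, "tz": -0.185, "twist": 0, "fingers": 74}, {"tx": -0.08, "ty": -0.031, "tz": -0.21, "twist": 0, "fingers": 74}, {"tx": -0.08, "ty": -0.034, "tz": -0.23, "twist": 0, "fingers": 74}, {"tx": -0.08, "ty": -0.036, "tz": -0.243, "twist": 0, "fingers": 74}, {"tx": -0.08, "ty": -0.037, "tz": -0.25, "twist": 0, "fingers": 74}, {"tx": -0.08, "ty": -0.037, "tz": -0.2525, "twist": 0, "fingers": 74}, {"tx": -0.08, "ty": -0.037, "tz": -0.2525, "twist": 0, "fingers": 74}, {"tx": -0.07, "ty": -0.037, "tz": -0.2525, "twist": 0, "fingers": 74}, {"tx": -0.06, "ty": -0.037, "tz": -0.2525, "twist": 0, "fingers": 74}, {"tx": -0.055, "ty": -0.037, "tz": -0.2525, "twist": 0, "fingers": 74}, {"tx": -0.055, "ty": -0.037, "tz": -0.2525, "twist": 0, "fingers": 74}])

```text
time_s: 8.88
position: [0.5814, -0.0433, 0.1328]
ee_rot: [1.565, 0.931, -1.571]
ft_force: [-1.0, -1.0, -1.6]
width: 0.74
```

```bash
python3 st.py s15; python3 - <<'E'
from h import *
a=dict(np.load('pics/s15.npz'))
u=np.array([-.479,-.878,0]);w=np.array([.878,-.479,0])
c=np.array([.5834,-.0425,0])
for i,k in((.033,-.033),(.033,.033),(-.033,-.033)): print(i,k,proj(a,c+i*u+k*w+[0,0,.085]).round(1))
print('pan c',proj(a,[.5834,-.0425,.076]),[proj(a,[.5834+.063*np.cos(t),-.0425+.063*np.sin(t),.076]).round(0).tolist() for t in np.arange(0,6.2,.785)])
E
```

```text
8.9333 [ 0.18 -0.56 -1.79] [-0.057 -0.019  0.042] 0.7430993776516336 [ 0.5821 -0.043   0.1337]
grip px [233 153]
[ 188  108   36   50 1409] [202.7 129.1]
[243 108  35  43 951] [263.1 126.2]
[ 192  139   65   58 1962] [226.3 172.6]
[257 168  14  12  82] [262.2 174.4]
0.033 -0.033 [229.6 172.7]
0.033 0.033 [244.  168.8]
-0.033 -0.033 [222.3 165. ]
pan c [233.0816293 168.7675692] [[241.0, 162.0], [230.0, 161.0], [221.0, 164.0], [218.0, 170.0], [224.0, 176.0], [236.0, 177.0], [246.0, 173.0], [248.0, 167.0]]
```

>>> move_arm(motion=[{"tx": 0.0015, "ty": 0, "tz": -0.001, "twist": 0, "fingers": 74}, {"tx": 0.003, "ty": 0, "tz": -0.001, "twist": 0, "fingers": 74}, {"tx": 0.0045, "ty": 0, "tz": -0.001, "twist": 0, "fingers": 74}, {"tx": 0.0055, "ty": 0, "tz": -0.001, "twist": 0, "fingers": 74}, {"tx": 0.0055, "ty": 0, "tz": -0.001, "twist": 0, "fingers": 74}])

```text
time_s: 9.35
position: [0.5835, -0.0415, 0.1293]
ee_rot: [1.566, 0.93, -1.567]
ft_force: [0.5, 0.4, -1.8]
width: 0.742
```

```bash
python3 st.py s16|head -1
```

```text
9.4 [ 0.66  0.22 -1.81] [-0.077 -0.039 -0.037] 0.7469834055813701 [ 0.5836 -0.0415  0.1294]
```

>>> move_arm(motion=[{"tx": 0.001, "ty": 0, "tz": 0, "twist": 0, "fingers": 74}, {"tx": 0.002, "ty": 0, "tz": 0, "twist": 0, "fingers": 74}, {"tx": 0.002, "ty": 0, "tz": 0, "twist": 0, "fingers": 74}])

```text
time_s: 9.65
position: [0.5834, -0.0415, 0.1272]
ee_rot: [1.566, 0.93, -1.567]
ft_force: [-0.5, 0.8, -1.7]
width: 0.746
```

>>> move_arm(motion=[{"tx": 0.001, "ty": 0, "tz": 0, "twist": 0, "fingers": 74}, {"tx": 0.0015, "ty": 0, "tz": 0, "twist": 0, "fingers": 74}, {"tx": 0.0015, "ty": 0, "tz": 0, "twist": 0, "fingers": 74}])

```text
time_s: 9.9
position: [0.5835, -0.0415, 0.1258]
ee_rot: [1.566, 0.93, -1.567]
ft_force: [-0.1, -0.8, -0.9]
width: 0.742
```

>>> move_arm(motion=[{"tx": 0.001, "ty": 0, "tz": 0, "twist": 0, "fingers": 74}, {"tx": 0.001, "ty": 0, "tz": 0, "twist": 0, "fingers": 74}, {"tx": 0.001, "ty": 0, "tz": 0, "twist": 0, "fingers": 74}])

```text
time_s: 10.15
position: [0.5836, -0.0415, 0.1255]
ee_rot: [1.567, 0.93, -1.567]
ft_force: [-2.9, -0.3, 6.2]
width: 0.745
```

```bash
python3 st.py s17|head -1
```

```text
10.2 [-1.3   0.28  5.53] [ 0.085  0.645 -0.032] 0.7450038790617831 [ 0.5836 -0.0415  0.1256]
```

The jar is in firm contact with the pan. I release it slowly and go straight up.

>>> move_arm(motion=[{"tx": 0, "ty": 0, "tz": 0, "twist": 0, "fingers": 75}, {"tx": 0, "ty": 0, "tz": 0, "twist": 0, "fingers": 76}, {"tx": 0, "ty": 0, "tz": 0, "twist": 0, "fingers": 80}, {"tx": 0, "ty": 0, "tz": 0, "twist": 0, "fingers": 92}, {"tx": 0, "ty": 0, "tz": 0, "twist": 0, "fingers": 92}, {"tx": 0, "ty": 0, "tz": 0, "twist": 0, "fingers": 92}, {"tx": -0.015, "ty": 0, "tz": 0, "twist": 0, "fingers": 92}, {"tx": -0.04, "ty": 0, "tz": 0, "twist": 0, "fingers": 92}, {"tx": -0.07, "ty": 0, "tz": 0, "twist": 0, "fingers": 92}, {"tx": -0.1, "ty": 0, "tz": 0, "twist": 0, "fingers": 92}, {"tx": -0.115, "ty": 0, "tz": 0, "twist": 0, "fingers": 92}, {"tx": -0.115, "ty": 0, "tz": 0, "twist": 0, "fingers": 92}])

```text
time_s: 11.2
position: [0.5859, -0.0415, 0.2439]
ee_rot: [1.571, 0.926, -1.56]
ft_force: [1.3, -0.9, 0.4]
width: 0.917
```

```bash
python3 st.py s18; python3 - <<'E'
from h import *
a=dict(np.load('pics/s18.npz'))
u=np.array([-.479,-.878,0]);w=np.array([.878,-.479,0])
c=np.array([.5834,-.0425,0])
im=cv2.resize(a['img'][105:195,175:275,::-1],None,fx=6,fy=6,interpolation=cv2.INTER_CUBIC)
P=[(c+i*u+k*w+[0,0,z]) for i in(-.033,.033) for k in(-.033,.033) for z in(.076,)]+[[.5834+.063*np.cos(t),-.0425+.063*np.sin(t),.076] for t in np.arange(0,6.2,.524)]
v=-1.2703;k=lambda x,y,z:[.576+np.cos(v)*x-np.sin(v)*y,-.0207+np.sin(v)*x+np.cos(v)*y,z]
P+=[k(-.094,-.062,.049),k(-.094,-.036,.049)]
for p in P: cv2.circle(im,tuple(map(int,(proj(a,p)-[175,105]+.5)*6)),2,(0,0,255),-1)
cv2.imwrite('pics/v18.png',im); print(k(-.094,-.062,.049))
E
```

```text
11.25 [-0.87  0.13 -0.64] [-0.034 -0.054 -0.016] 0.9267350251662095 [ 0.5847 -0.0415  0.2417]
grip px [233 128]
[ 188   83   90   90 5066] [228.9 126.2]
[224 111  20  13 149] [234.2 117.6]
[np.float64(0.48895477183633823), np.float64(0.050736183086276934), 0.049]
```

View pics/v18.png

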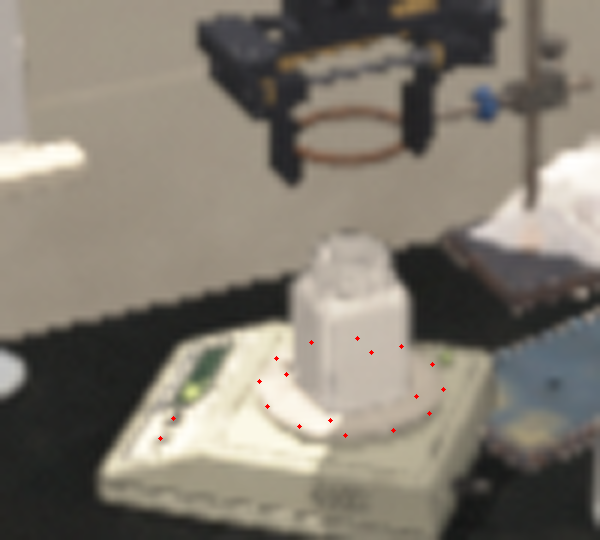

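The jar stands upright in the middle of the pan, its base spanning about (297–410, 380–418) inside the pan circle, and it is released. The keys at about (166,437) and (178,416) confirm the key estimate of (0.491, 0.048). Next I go beside the right-hand key with the fingers shut, jaws across the balance and offset to the right, away from the left key.

>>> move_arm(motion=[{"tx": 0, "ty": -0.035, "tz": -0.008, "twist": -7, "fingers": 60}, {"tx": 0, "ty": -0.07, "tz": -0.015, "twist": -14, "fingers": 30}, {"tx": 0, "ty": -0.1, "tz": -0.022, "twist": -21, "fingers": 0}, {"tx": 0, "ty": -0.125, "tz": -0.027, "twist": -28, "fingers": 0}, {"tx": 0, "ty": -0.137, "tz": -0.03, "twist": -35, "fingers": 0}, {"tx": 0, "ty": -0.137, "tz": -0.03, "twist": -42, "fingers": 0}, {"tx": 0, "ty": -0.137, "tz": -0.03, "twist": -45.8, "fingers": 0}, {"tx": 0.03, "ty": -0.137, "tz": -0.03, "twist": -45.8, "fingers": 0}, {"tx": 0.06, "ty": -0.137, "tz": -0.03, "twist": -45.8, "fingers": 0}, {"tx": 0.09, "ty": -0.137, "tz": -0.03, "twist": -45.8, "fingers": 0}, {"tx": 0.12, "ty": -0.137, "tz": -0.03, "twist": -45.8, "fingers": 0}, {"tx": 0.145, "ty": -0.137, "tz": -0.03, "twist": -45.8, "fingers": 0}, {"tx": 0.155, "ty": -0.137, "tz": -0.03, "twist": -45.8, "fingers": 0}, {"tx": 0.155, "ty": -0.137, "tz": -0.03, "twist": -45.8, "fingers": 0}, {"tx": 0.155, "ty": -0.137, "tz": -0.03, "twist": -45.8, "fingers": 0}])

```text
time_s: 12.5
position: [0.4773, 0.0505, 0.0848]
ee_rot: [0.985, 1.338, -0.986]
ft_force: [0.2, -0.5, 0.5]
width: 0.007
```

```bash
python3 st.py s19|head -2; python3 - <<'E'
from h import *
from scipy.spatial.transform import Rotation as R
s=bot.get_state();print(R.from_rotvec(s['ee_rot']).as_matrix().round(3).tolist())
a=dict(np.load('pics/s19.npz'));p=s['position']
# dark finger extents around the TCP in the scene image
q=proj(a,p);print('tcp px',q.round(1))
g=a['img'].max(2).astype(int);x,y=q.round().astype(int)
for yy in range(y-12,y+6,2): print(yy,g[yy,x-12:x+13])
E
```

```text
12.55 [-1.11 -0.56  0.37] [-0.    -0.11  -0.016] 0.007204714400517363 [0.4781 0.0506 0.0856]
grip px [199 167]
[[0.001, 0.955, 0.296], [0.0, 0.296, -0.955], [-1.0, 0.001, -0.0]]
tcp px [199.3 171.2]
159 [ 81  85  87  85  85  85  84  86  88  89  86  84  79  88 115 110  77  43
  40  36  33  34  34  37  47]
161 [ 52  52  54  54  56  60  64  68  70  72  72  63  57  63  82  88  58  48
  64  92 123 157 198 218 207]
163 [ 47  44  46  47  47  46  48  48  48  49  49  49  51  49  39  40  74 162
 222 218 213 187 138 126 117]
165 [ 44  43  44  43  45  44  44  46  49  61  61  49  44  39  43  92 171 219
 219 207 147 103  88  90  96]
167 [ 42  43  44  45  43  44  43  44  53  62  56  46  44  41  56 133 197 196
 157 107  66  59  69  91 139]
169 [ 36  37  36  35  38  36  36  38  39  44  42  45  46  45  48 105 161 156
 119 157 165 131 129 146 168]
171 [ 36  35  35  35  36  34  33  34  36  42  43  44  43  50 102 164 169  94
 110 154 156 148 175 193 187]
173 [ 32  31  30  32  32  33  31  32  30  42  84 134 142 107 122 132 126 102
 138 177 191 207 189 173 173]
175 [ 31  33  32  32  30  30  31  32  48 115 188 205 159 159 161 122 103 117
 164 209 208 195 182 175 173]
```

>>> move_arm(motion=[{"tx": 0.015, "ty": 0, "tz": -0.001, "twist": 0, "fingers": 0}, {"tx": 0.025, "ty": 0, "tz": -0.002, "twist": 0, "fingers": 0}, {"tx": 0.029, "ty": 0, "tz": -0.002, "twist": 0, "fingers": 0}, {"tx": 0.029, "ty": 0, "tz": -0.002, "twist": 0, "fingers": 0}, {"tx": 0.029, "ty": 0, "tz": -0.002, "twist": 0, "fingers": 0}])

```text
time_s: 12.97
position: [0.4773, 0.0523, 0.0563]
ee_rot: [0.985, 1.336, -0.985]
ft_force: [-0.3, -0.5, 0.0]
width: 0.002
```

>>> move_arm(motion=[{"tx": 0.0009, "ty": 0, "tz": 0.0004, "twist": 0, "fingers": 0}, {"tx": 0.0018, "ty": 0, "tz": 0.0008, "twist": 0, "fingers": 0}, {"tx": 0.0028, "ty": 0, "tz": 0.0012, "twist": 0, "fingers": 0}, {"tx": 0.0028, "ty": 0, "tz": 0.0012, "twist": 0, "fingers": 0}])

```text
time_s: 13.3
position: [0.4775, 0.051, 0.0532]
ee_rot: [0.985, 1.336, -0.985]
ft_force: [0.1, 0.0, -0.7]
width: 0.003
```

>>> move_arm(motion=[{"tx": 0.0009, "ty": 0, "tz": 0.0004, "twist": 0, "fingers": 0}, {"tx": 0.0018, "ty": 0, "tz": 0.0008, "twist": 0, "fingers": 0}, {"tx": 0.0018, "ty": 0, "tz": 0.0008, "twist": 0, "fingers": 0}])

```text
time_s: 13.55
position: [0.4777, 0.0504, 0.0513]
ee_rot: [0.985, 1.336, -0.985]
ft_force: [-0.6, 0.9, 1.0]
width: 0.004
```

>>> move_arm(motion=[{"tx": 0.0005, "ty": 0, "tz": 0.0002, "twist": 0, "fingers": 0}, {"tx": 0.0009, "ty": 0, "tz": 0.0004, "twist": 0, "fingers": 0}, {"tx": 0.0009, "ty": 0, "tz": 0.0004, "twist": 0, "fingers": 0}])

```text
time_s: 13.8
position: [0.4779, 0.0502, 0.0505]
ee_rot: [0.985, 1.336, -0.985]
ft_force: [-0.8, 0.5, 3.9]
width: 0.004
```

Contact came at the expected height with a spring-like rise in force, so I continue to the stop.

>>> move_arm(motion=[{"tx": 0.0005, "ty": 0, "tz": 0.0002, "twist": 0, "fingers": 0}, {"tx": 0.0005, "ty": 0, "tz": 0.0002, "twist": 0, "fingers": 0}, {"tx": 0.0005, "ty": 0, "tz": 0.0002, "twist": 0, "fingers": 0}])

```text
time_s: 14.05
position: [0.4779, 0.05, 0.05]
ee_rot: [0.985, 1.336, -0.985]
ft_force: [-0.3, 0.4, 4.4]
width: 0.007
```

>>> move_arm(motion=[{"tx": 0.0004, "ty": 0, "tz": 0.0002, "twist": 0, "fingers": 0}, {"tx": 0.0004, "ty": 0, "tz": 0.0002, "twist": 0, "fingers": 0}, {"tx": 0.0004, "ty": 0, "tz": 0.0002, "twist": 0, "fingers": 0}])

```text
time_s: 14.3
position: [0.4781, 0.0499, 0.0497]
ee_rot: [0.985, 1.336, -0.985]
ft_force: [-1.5, 1.2, 6.6]
width: 0.005
```

>>> move_arm(motion=[{"tx": 0.0005, "ty": 0, "tz": 0.0002, "twist": 0, "fingers": 0}, {"tx": 0.0005, "ty": 0, "tz": 0.0002, "twist": 0, "fingers": 0}, {"tx": 0.0005, "ty": 0, "tz": 0.0002, "twist": 0, "fingers": 0}])

```text
time_s: 14.55
position: [0.4781, 0.0498, 0.0494]
ee_rot: [0.985, 1.336, -0.985]
ft_force: [-2.2, 1.9, 9.8]
width: 0.009
```

>>> move_arm(motion=[{"tx": 0.0004, "ty": 0, "tz": 0.0002, "twist": 0, "fingers": 0}, {"tx": 0.0004, "ty": 0, "tz": 0.0002, "twist": 0, "fingers": 0}, {"tx": 0.0004, "ty": 0, "tz": 0.0002, "twist": 0, "fingers": 0}])

```text
time_s: 14.8
position: [0.4781, 0.0498, 0.0493]
ee_rot: [0.985, 1.336, -0.984]
ft_force: [-3.7, 1.2, 12.6]
width: 0.007
```

Position has stalled while the force climbs steeply past 6.6 N, so the key is at its stop. One last nudge, then retreat.

>>> move_arm(motion=[{"tx": 0.0005, "ty": 0, "tz": 0.0002, "twist": 0, "fingers": 0}, {"tx": 0.0005, "ty": 0, "tz": 0.0002, "twist": 0, "fingers": 0}, {"tx": 0.0005, "ty": 0, "tz": 0.0002, "twist": 0, "fingers": 0}])

```text
time_s: 15.05
position: [0.4782, 0.0497, 0.0491]
ee_rot: [0.985, 1.336, -0.984]
ft_force: [-4.7, 1.7, 17.1]
width: 0.003
```

>>> move_arm(motion=[{"tx": -0.003, "ty": 0, "tz": -0.0012, "twist": 0, "fingers": 0}, {"tx": -0.01, "ty": 0, "tz": -0.004, "twist": 0, "fingers": 0}, {"tx": -0.03, "ty": 0, "tz": -0.008, "twist": 0, "fingers": 0}, {"tx": -0.06, "ty": 0, "tz": -0.01, "twist": 0, "fingers": 0}, {"tx": -0.09, "ty": 0, "tz": -0.01, "twist": 0, "fingers": 0}, {"tx": -0.12, "ty": 0, "tz": -0.01, "twist": 0, "fingers": 0}, {"tx": -0.15, "ty": 0, "tz": -0.01, "twist": 0, "fingers": 0}, {"tx": -0.15, "ty": 0, "tz": -0.01, "twist": 0, "fingers": 0}, {"tx": -0.15, "ty": 0, "tz": -0.01, "twist": 0, "fingers": 0}])

```text
time_s: 15.8
position: [0.4759, 0.0585, 0.1994]
ee_rot: [0.987, 1.334, -0.984]
ft_force: [-0.3, 0.4, -0.7]
width: 0.003
```

```bash
python3 st.py s20|head -1; python3 - <<'E'
from h import *
t=shot('top','t20'); a=dict(np.load('pics/s20.npz'));b=dict(np.load('pics/s18.npz'));t0=dict(np.load('pics/top0.npz'))
# jar and key region unchanged since release?
d=lambda p,q,y0,y1,x0,x1:np.abs(p['img'][y0:y1,x0:x1].astype(int)-q['img'][y0:y1,x0:x1].astype(int)).mean().round(1)
print('jar diff',d(a,b,140,180,220,248))
for n,x,y in(('dish',140,167),('beaker',274,132),('bottle',299,130),('pink',368,198),('yellow',276,245)): print(n,d(t,t0,y-12,y+12,x-12,x+12))
cv2.imwrite('pics/v20.png',cv2.resize(np.hstack([a['img'][100:200,170:290],t['img'][100:200,130:330]])[:,:,::-1],None,fx=2.5,fy=4))
E
```

```text
15.85 [-0.27 -0.02 -0.6 ] [-0.026 -0.094  0.009] 0.005069592401741213 [0.4749 0.0583 0.1981]
jar diff 23.8
dish 21.2
beaker 2.8
bottle 1.8
pink 33.0
yellow 40.9
```

```bash
python3 - <<'E'
from h import *
a=dict(np.load('pics/s20.npz'));b=dict(np.load('pics/s18.npz'));t=dict(np.load('pics/t20.npz'));t0=dict(np.load('pics/top0.npz'));s0=dict(np.load('pics/scene0.npz'))
for p in(b,a):
  for y in(150,158,165,170): print(y,p['img'][y,220:250].mean(1).astype(int))
def blob(p,lo,seed,w=16):
    x,y=seed; m=lo(p['img'][y-w:y+w,x-w:x+w].astype(int)); yy,xx=np.nonzero(m); return len(xx),(xx.mean()+x-w).round(1),(yy.mean()+y-w).round(1)
pk=lambda g:(g[...,0]-g[...,1]>50)&(g[...,2]>80); yl=lambda g:(g[...,0]-g[...,2]>70); wh=lambda g:g.min(2)>90
for n,f,s in(('pink',pk,(335,246)),('yellow',yl,(229,239))): print(n,blob(s0,f,s),blob(a,f,s))
print('dish scene',blob(s0,wh,(171,168),10),blob(a,wh,(171,168),10))
E
```

```text
150 [139 125 101 101 112 138 157 165 174 178 178 178 185 187 187 184 186 193
 187 168 132  57  33  32  30  31  31  30  31  32]
158 [107 105  96 126 158 158 158 164 179 199 200 198 194 192 191 189 189 188
 189 186 187 183 159  93  42  33  33  32  33  33]
165 [223 219 198 183 167 162 163 165 179 195 186 188 186 186 186 186 186 187
 185 185 186 184 179 170 173 169 163 152 131 127]
170 [241 239 237 238 231 203 177 175 177 184 178 183 186 186 184 185 184 185
 185 187 187 182 177 170 173 173 172 169 164 164]
150 [139 126 102 102 116 143 167 194 216 218 208 197 212 214 215 213 204 216
 215 173 133  62  33  31  31  32  30  31  30  32]
158 [118 117 106 130 158 161 174 199 217 236 243 237 225 215 208 202 198 199
 200 198 197 192 162  93  42  34  32  32  34  33]
165 [167 166 158 160 164 163 165 177 197 207 210 207 199 196 195 194 194 193
 193 192 191 190 200 230 244 243 239 227 196 195]
170 [168 163 162 162 155 151 159 175 192 188 184 195 194 194 193 191 190 191
 190 190 191 184 181 179 185 218 242 241 229 226]
pink (699, np.float64(335.1), np.float64(246.5)) (448, np.float64(334.9), np.float64(249.5))
yellow (679, np.float64(227.9), np.float64(239.4)) (703, np.float64(227.8), np.float64(239.0))
dish scene (224, np.float64(169.7), np.float64(164.0)) (222, np.float64(169.6), np.float64(164.0))
```

```bash
python3 -c "
from station import bot
print(bot.close_job())"
```

```text
the job is handed in; nothing more can be done
None
```

The white jar is standing upright in the middle of the left-hand balance's pan, released. I then pressed that balance's right-hand key to its stop. I handed the job in at about 16 s on the robot's clock, with the arm clear of everything.

- **Jar:** I gripped it lightly across its flats, tipped it up on its bottom edge on the bench, regripped it and lowered it onto the pan until the wrist read about 6 N upward. The first lift raised it level instead of tipping it, so I loosened the grip slightly to let it pivot. One move call was refused for a missing field and did nothing.
- **Grip force:** It could not be measured. I only closed the fingers to about 73–75% opening, just past contact.
- **Key:** The force rose like a spring to about 6.6 N, then climbed to 17 N with almost no further movement, which I took as the end stop. The pressing fingers were offset to the right, about 12 mm clear of the left key by my estimate.
- **Last checks:** The jar's outline after the key press matched the one after release.
    - **Dish, beaker, powder bottle and yellow jar:** all were unchanged in at least one view.
    - **Mismatches:** a plain top-view comparison disagreed for the dish and the yellow and pink jars, which I put down to the arm and lighting. In the scene view the pink jar's visible area shrank and its centre shifted by 3 pixels, which I put down to glare.
    - **Not viewed:** I could not look at the final picture because the limit of 12 was used up, so these last checks are numerical only.

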